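# Put the press weights away in the clipped, sprung-lid tool chest

### The arm

A 6-joint arm with a two-finger parallel gripper is mounted at the origin on the work surface; the furniture and walls round the work are solid. World frame = base frame: x ahead of the robot, y to its left, z up, the work surface at z = 0. Lengths are in m, angles in rad, forces in N, time in s.
With the tool pointing down it reaches from about 0.325 to 0.875 m from the base axis. Payload 4.4 kg.
Tool frame: the origin (TCP) lies midway between the tips of the shut fingers; the grasp point (between the pads) lies 19 mm behind it (manip.grip_point_offset is the z of the grasp point in the tool frame, in m); z points along the fingers, y is the line along which they close (so a half turn about z gives the same grasp; the last joint's range is limited). The gripper opens to 85 mm and grips with 20 to 120 N. Pads are 22 mm wide; open, the fingers measure 114 mm over their backs; the gripper's body (76 mm by 85 mm) begins 54 mm behind the grasp point. The pads swing forward as they close: fully open they stand 13 mm farther back than shut.
Start: joints at [-1.337, 0.207, 1.542, -0, 1.393, -0.15], TCP at [0.216, -0.533, 0.231] pointing down, gripper open.
Joint ranges: [-2.73, 2.73], [-0.86, 2.22], [0.23, 2.46], [-1.11, 4.25], [0.08, 2.63], [-2.82, 2.82]. Speed limits (rad/s): [2.79, 2.79, 3.14, 3.14, 3.14, 3.14].

### API

Orientations are given as a unit quaternion [w, x, y, z].
In Python, from bench import status, eyes, manip, spotter gives the robot as it stands.
- The arm moves only by the shell command python3 -m crank 'ROWS'. ROWS is JSON, a list of rows, each a list of 7 numbers: the shift along the tool's x, y, z in units of 25 mm (1.0 is 25 mm), then the turn, a rotation vector about the tool's x, y, z in units of 5 degrees (1.0 is 5 degrees), then the finger opening in mm, from 0 to 85.4. In form: [[tx, ty, tz, wx, wy, wz, fingers], ...]. A call has 1 to 12 rows; each row shifts and turns the commanded pose from where the row before left it, along the tool's axes as they then stand; what a row does not reach is not made up. A row lasts 1/8 s, in which the tool goes at most 62.5 mm and 10.7 degrees, less where a joint would pass 70% of its speed; a pose out of reach is approached as far as the arm can. A call is refused whole if a number of a shift passes 1 or a number of a turn 1, either way. A call with a gripper value outside its range is refused whole. The fingers move at their own pace and stop on an object; the grip force is fixed at half the most. Time passes only in rows, so rows that do not move let the fingers close. It gives the time, the measured TCP pose, the force, the opening and the grip force at its end, in the units of the state.
- status.state(): the state, without advancing time (a new reading comes with each control period).
- eyes.camera(name): name is "scene" or "top"; returns (picture, depth): 480x640x3 uint8, red, green, blue; 480x640 float32, m along the optical axis (not along the pixel's ray), 0 where there is no reading.
- eyes.camera_info(name): a dict with "fov_y" (degrees; the focal length in pixels is half the picture's height over the tangent of half this angle, whatever the lens; pixels are square), "cx", "cy" (the principal point, pixels), "rvec" (rotation vector, rad) and "tvec" (3), from world to camera coordinates, as OpenCV has them. Camera axes: x right, y down, z forward; pixel columns grow to the right and rows downward; lengths in m; the calibration is good to about 2 mm. A picture is of the moment at which its call begins. camera_info takes no time and is no camera call.
- manip.job_done(): hands the job in; it is judged then, once.
Trained networks look in the newest picture that a camera, given by its name, has taken for a name from the list of things; names that differ only in an ending like _2 or _b are one class to them, and where a whole thing is asked for, a point or a joint stands for the part that bears it (a point fixed in the world has none). Each returns a list of dicts, best first, with "conf" (0 to 1); they miss things now and then, are a little off and sometimes report something else, mostly with a low value. They report only what shows in the picture. A call takes as long as a camera call.
- spotter.regions_of(camera, target): "pixels" (480x640 bool, what is visible of it) and "rect" ([centre column, centre row, width, height] in pixels, round what is visible of it).
The state is a dict: "time": time; "q": joint angles; "joint_vel": joint speeds; "joint_torque": joint torques, N m; "position": TCP position; "tcp_rot": TCP orientation; "wrist_force": force on the tool from outside, world axes, zero at the start; "moment": the same for the moment, N m; "width": finger opening in m; "grip_force": force on a finger pad.
Only numpy, scipy, OpenCV 4.12 (cv2) and the standard library are available. Lean on these libraries where they do the work, as an engineer would, in place of code of your own. Each camera call takes 0.05 s, during which the arm holds its last target. There are 200 camera calls.

### The job

Put the brass press weights away in the grey tool chest: flip both sprung clips outward off the lid, lift the lid by its bar handle until its springs hold it wide open by itself, and put every brass weight that is out inside the chest. Then bring the lid down again until it is fully shut, leaving both clips off. Leave the other things on the bench where they are.

Things in the scene. Friction and masses are not known exactly. Their poses are not given: they have to be found in the camera images.
- chest: grey tool chest fixed to the bench, outside 170 (x) x 180 (y) x 60 mm, walls and floor 6 mm (inner floor at z = 0.006). Origin = centre of underside; z up; +y = left side, -x = front (handle side, turned towards the robot's left), +x = hinge side. A clip sits at the middle of each side (+y, -y).
- lid (a joint): lid angle, rad: 0 shut, 2.0 wide open (stop; leans 25 degrees past upright). The front edge rises and goes over to chest +x. About 1 N at the handle lifts it; balance at about 0.83: below, it falls shut slowly; above 0.9 springs carry it to 2.0 and hold it; about 2 N at the handle pulls it back. Plate 177 x 200 x 12 mm, 0.6 kg.
- lid_hinge (a point): middle of the lid's hinge line (parallel to chest y), at chest (0.085, 0, 0.063)
- lid_handle (a point): middle of the lid's handle: round bar 12 mm thick, 90 mm long along chest y, 33 mm in front of the lid's edge (27 mm finger gap). Shut: chest (-0.123, 0, 0.0675), free below; at angle q: lid_hinge + 0.208 x (-cos q along chest x, sin q up) within 5 mm. A vertical pinch across chest x can stay vertical; the bar turns in the fingers.
- clip_left (a joint): sprung clip on the chest's left (+y) side, rad: 0 = snapped shut over the lid's rim, blocking the lid; 1.6 = fully off, lying outward. Over-centre spring: below about 0.37 it snaps shut, beyond that it flips open and stays. Its axis runs along chest x through chest y = +0.0965, z = 0.030.
- clip_right (a joint): sprung clip on the chest's right (-y) side, rad: 0 = snapped shut over the lid's rim, blocking the lid; 1.6 = fully off, lying outward. Over-centre spring: below about 0.37 it snaps shut, beyond that it flips open and stays. Its axis runs along chest x through chest y = -0.0965, z = 0.030.
- clip_left_tab (a point): outer end of the left clip's upright tab; shut, at chest (0, +0.111, 0.1135). Tab 30 mm wide (chest x), 3 thick, 34 tall above the hook over the lid's rim (hook top z = 0.079, reaching in to chest y = +0.0915; lid top 0.076). Push the tab outward (+chest y) on its inner face at z about 0.085 with 1 to 2 N: after about 25 mm it flips by itself and lies at z about 0.015.
- clip_right_tab (a point): outer end of the right clip's upright tab; shut, at chest (0, -0.111, 0.1135). Tab 30 mm wide (chest x), 3 thick, 34 tall above the hook over the lid's rim (hook top z = 0.079, reaching in to chest y = -0.0915; lid top 0.076). Push the tab outward (-chest y) on its inner face at z about 0.085 with 1 to 2 N: after about 25 mm it flips by itself and lies at z about 0.015.
- weight1: brass press weight, 35 (its x) x 60 (its y) mm rectangular block 28 mm high with a round knob 16 mm wide on top, 50 mm high overall, 0.35 to 0.7 kg; origin = centre of its underside, z up through the knob; best gripped across the 35 mm width of the block. If present it stands on the bench between the chest and the trimmer.
- weight2: brass press weight, 35 (its x) x 60 (its y) mm rectangular block 28 mm high with a round knob 16 mm wide on top, 50 mm high overall, 0.35 to 0.7 kg; origin = centre of its underside, z up through the knob; best gripped across the 35 mm width of the block. If present it stands on the bench between the chest and the trimmer.
- weight3: brass press weight, 35 (its x) x 60 (its y) mm rectangular block 28 mm high with a round knob 16 mm wide on top, 50 mm high overall, 0.35 to 0.7 kg; origin = centre of its underside, z up through the knob; best gripped across the 35 mm width of the block. If present it stands on the flat board of the trimmer at the left (board top at z = 0.0205).
- weight4: brass press weight, 35 (its x) x 60 (its y) mm rectangular block 28 mm high with a round knob 16 mm wide on top, 50 mm high overall, 0.35 to 0.7 kg; origin = centre of its underside, z up through the knob; best gripped across the 35 mm width of the block. If present it stands on the flat board of the trimmer at the left (board top at z = 0.0205).
- thread_spool: bystander: wooden spool of red thread, 39 mm across, 45 mm high, standing at the far edge of the bench; origin = centre of its underside
- glue_bottle: bystander: glue bottle, 44 mm across, 126 mm high, standing at the far edge of the bench behind the trimmer; origin = centre of its underside

How it is judged:
By the outcome, as a careful person would: the job done as asked, in the order asked, and still so for the second after the job is handed in, with the robot touching nothing.
Of weight1, weight2, weight3, weight4 only 3 to 4 are there at a start; the rules pass over those that are not, and their reading is None.
At some moment in a run one of weight1, weight2, weight3, weight4 may be knocked a few centimetres aside while the robot is not near it.
Once in a run the grip may slacken for a moment while it holds something.
It also fails if it takes over 200 s, if anything falls off the work surface, if the arm or the gripper's body presses on something with over 40 N, if the wrist force passes 120 N, or if a joint passes its speed limit or range.

## Working session

There is one attempt and no reset: what is moved stays moved. The work goes in short steps, Python scripts to look and compute and a shell command to move; the robot and the scene stay as the last step left them, time stands still between calls to the robot, and variables do not carry over. Pictures are saved under pics/ and viewed, at most 14 in all, crops included, and the job is handed in when it is done.

```bash
ls; mkdir -p pics; cat > h.py <<'E'
import numpy as np,cv2
from scipy.spatial.transform import Rotation as R
from bench import status,eyes,manip,spotter
def shot(n,save=None):
    p,d=eyes.camera(n)
    if save: cv2.imwrite('pics/'+save,p[:,:,::-1])
    return p,d
def world(n,d):
    i=eyes.camera_info(n);f=240/np.tan(np.radians(i['fov_y'])/2)
    v,u=np.mgrid[:480,:640]
    c=np.stack([(u-i['cx'])/f*d,(v-i['cy'])/f*d,d],-1)
    M=cv2.Rodrigues(np.array(i['rvec'],float))[0]
    return (c-np.array(i['tvec']).ravel())@M
def st():
    s=status.state();q=s['tcp_rot']
    Rm=R.from_quat([q[1],q[2],q[3],q[0]]).as_matrix()
    return s,np.array(s['position']),Rm
def go(target,yaw=None):
    "units to go in tool axes to world target TCP; yaw of tool y axis (closing line)"
    s,p,Rm=st()
    print('p',p.round(4),'closing yaw',np.degrees(np.arctan2(Rm[1,1],Rm[0,1])).round(1),'z',Rm[:,2].round(3))
    print('shift units',(Rm.T@(np.array(target)-p)/0.025).round(2))
E
python3 - <<'E'
from h import *
for n in('scene','top'):
    p,d=shot(n,n+'0.png');print(n,eyes.camera_info(n))
    W=world(n,d);np.save(n+'W.npy',W)
    for t in('weight1','chest','lid','clip_left','clip_right','lid_handle','thread_spool','glue_bottle'):
        for r in spotter.regions_of(n,t)[:5]:
            m=r['pixels']&(d>0);w=W[m]
            print(t,round(r['conf'],2),np.round(r['rect']),np.median(w,0).round(3) if len(w) else '',w.min(0).round(3) if len(w) else'',w.max(0).round(3) if len(w) else'')
s,p,Rm=st();print(s);print(Rm.round(3),manip.grip_point_offset)
E
```

```text
pics
scene {'fov_y': 50.39898332631473, 'cx': 314.4013614572591, 'cy': 235.3301577090987, 'rvec': array([ 1.33552258, -2.21552466,  0.93941121]), 'tvec': array([0.18134984, 0.35219969, 0.89805332])}
weight1 0.83 [217. 309.  29.  26.] [0.396 0.221 0.045] [0.377 0.181 0.014] [0.44  0.252 0.07 ]
weight1 0.64 [307. 245.  23.  23.] [ 0.485 -0.032  0.025] [ 0.461 -0.083 -0.006] [ 0.553 -0.007  0.051]
weight1 0.57 [267. 278.  23.  30.] [0.437 0.089 0.025] [ 0.414  0.053 -0.004] [0.474 0.115 0.051]
chest 0.56 [427. 218.  56.  79.] [ 0.373 -0.313  0.071] [ 0.161 -1.184 -0.771] [ 1.299 -0.029  0.412]
lid 0.88 [434. 212.  40.  58.] [ 0.407 -0.334  0.072] [ 0.316 -0.433  0.058] [ 0.505 -0.261  0.079]
clip_right 0.94 [416. 234.  17.  27.] [ 0.362 -0.245  0.07 ] [ 0.347 -0.259  0.024] [ 0.376 -0.23   0.117]
lid_handle 0.56 [434. 209.  41.  58.] [ 0.408 -0.335  0.072] [ 0.165 -1.184 -0.771] [ 1.299 -0.043  0.428]
thread_spool 0.81 [215. 263.  16.  27.] [0.525 0.179 0.037] [ 0.513 -0.031 -0.768] [1.338 0.197 0.048]
thread_spool 0.57 [433. 209.  41.  58.] [ 0.407 -0.335  0.072] [ 0.165 -0.461 -0.004]
[... 1425 characters left out ...]

        1.39347773e+00, -1.50475362e-01]), 'joint_vel': array([-3.14911058e-04, -1.03176585e-03,  9.68582185e-05, -1.80601957e-03,
        1.38349184e-04,  2.69562762e-04]), 'joint_torque': array([-6.32370666e-04, -3.83044517e+01, -2.91975635e+01, -2.53200596e-04,
        6.43476687e-04,  1.54135188e-05]), 'position': array([ 0.21584216, -0.53297935,  0.2313249 ]), 'tcp_rot': array([4.73631967e-05, 9.81550418e-01, 1.91203492e-01, 9.88004387e-06]), 'wrist_force': array([ 0.64521896, -0.26835952,  0.75517654]), 'moment': array([0.01814296, 0.03502233, 0.02454189]), 'grip_force': 0.0, 'width': 0.08536092199040142}
[[ 0.927  0.375  0.   ]
 [ 0.375 -0.927 -0.   ]
 [ 0.     0.    -1.   ]] -0.0187
```

View pics/scene0.png

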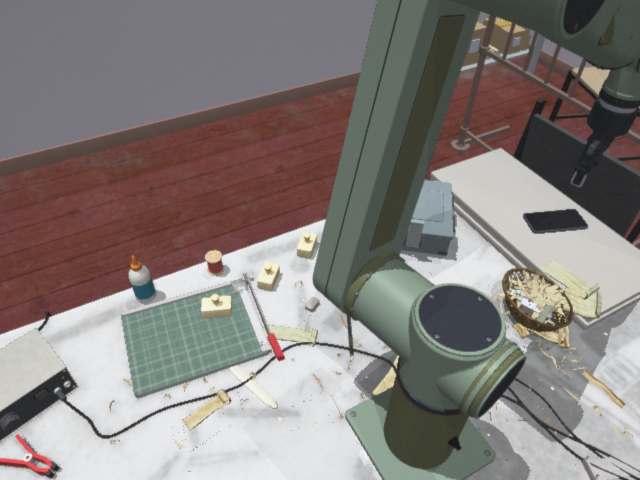

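View pics/top0.png

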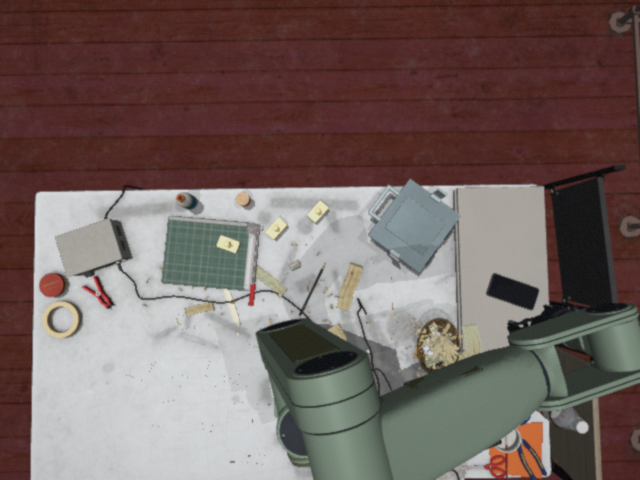

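```bash
python3 - <<'E'
from h import *
W=np.load('topW.npy')
def rect(m,nm):
    P=W[m][:,:2].astype(np.float32);(c,s,a)=cv2.minAreaRect(P);print(nm,len(P),np.round(c,4),np.round(s,4),round(a,1))
m=(abs(W[...,2]-.074)<.012)&(W[...,1]<-.15)&(W[...,1]>-.5)&(W[...,0]>.28)&(W[...,0]<.62)
print(np.round(W[m].min(0),3),W[m].max(0).round(3))
P=W[m&(abs(W[...,2]-.076)<.004)]
rect(m,'lid+handle')
# tabs
t=(W[...,2]>.09)&(W[...,2]<.125)&(W[...,1]<-.12)&(W[...,1]>-.5)&(W[...,0]>.3)&(W[...,0]<.6)
for k in np.unique(cv2.connectedComponents(t.astype(np.uint8))[1])[1:]:
    mm=cv2.connectedComponents(t.astype(np.uint8))[1]==k; print('tab',mm.sum(),W[mm].mean(0).round(4))
for (c,z0) in (((.449,.081),0),((.495,-.037),0),((.404,.215),.0205)):
    b=(np.hypot(W[...,0]-c[0],W[...,1]-c[1])<.05)
    rect(b&(abs(W[...,2]-z0-.028)<.008),'block'); k=b&(W[...,2]>z0+.042)&(W[...,2]<z0+.06); print('knob',W[k].mean(0).round(4),k.sum())
E
```

```text
[ 0.318 -0.439  0.062] [ 0.579 -0.179  0.086]
lid+handle 4839 [ 0.4592 -0.2956] [0.2224 0.2099] 52.1
tab 67 [ 0.534  -0.375   0.1075]
tab 33 [ 0.3608 -0.2413  0.1138]
block 236 [0.4542 0.091 ] [0.0527 0.0625] 47.3
knob [0.4497 0.0852 0.0482] 26
block 217 [ 0.4966 -0.0377] [0.0352 0.0589] 45.3
knob [ 0.4967 -0.0377  0.0489] 26
block 231 [0.4053 0.2193] [0.0609 0.0347] 68.8
knob [0.405  0.2188 0.0689] 27
```

Scene view: two weights stand on the bench at about (267,278) and (307,245), and one is on the trimmer at (217,309). The chest is at about (430,215). Top view: the chest is at (415,226) with its handle at (381,203), pointing world +x+y. There are three weights in all. Chest yaw is about -128° and its origin about (0.447,-0.310).

I'll turn the tool so it closes along chest x, with fingers shut.

```bash
cat >> h.py <<'E'
CO=np.array([.447,-.310]);CA=np.radians(-127.8)
CX=np.array([np.cos(CA),np.sin(CA)]);CY=np.array([-CX[1],CX[0]])
def ch(x,y,z): return np.r_[CO+x*CX+y*CY,z]
def inch(p): d=np.array(p)[:2]-CO; return np.r_[d@CX,d@CY,p[2]]
E
python3 -m crank '[[0,0,0,0,0,1,0],[0,0,0,0,0,1,0],[0,0,0,0,0,1,0],[0,0,0,0,0,1,0],[0,0,0,0,0,1,0],[0,0,0,0,0,1,0],[0,0,0,0,0,1,0],[0,0,0,0,0,1,0],[0,0,0,0,0,1,0],[0,0,0,0,0,1,0],[0,0,0,0,0,1,0],[0,0,0,0,0,1,0]]'
python3 - <<'E'
from h import *
go(ch(0,.075,.15));go(ch(0,.075,.09));print(st()[2].round(2),inch(st()[1]),st()[0]['q'])
print(CX,CY)
E
```

```text
time: 2.4
position: [0.2158, -0.533, 0.2313]
tcp_rot: [0.0, 0.945, -0.327, 0.0]
wrist_force: [0.3, -0.1, 0.1]
width: 0.0001
grip_force: 0.0
p [ 0.2158 -0.533   0.2313] closing yaw -128.1 z [ 0. -0. -1.]
shift units [  4.77 -12.74   3.25]
p [ 0.2158 -0.533   0.2313] closing yaw -128.1 z [ 0. -0. -1.]
shift units [  4.77 -12.74   5.65]
[[ 0.79 -0.62  0.  ]
 [-0.62 -0.79 -0.  ]
 [ 0.    0.   -1.  ]] [ 0.31786353 -0.04600278  0.23129166] [-1.33650162e+00  2.06588002e-01  1.54149333e+00  3.97619376e-06
  1.39349072e+00  8.99596771e-01]
[-0.61290705 -0.79015501] [ 0.79015501 -0.61290705]
```

```bash

python3 -m crank '[[0.4,-1,0,0,0,0,0],[0.4,-1,0,0,0,0,0],[0.4,-1,0,0,0,0,0],[0.4,-1,0,0,0,0,0],[0.4,-1,0,0,0,0,0],[0.4,-1,0,0,0,0,0],[0.4,-1,0,0,0,0,0],[0.4,-1,0,0,0,0,0],[0.4,-1,0,0,0,0,0],[0.4,-1,0,0,0,0,0],[0.4,-1,0,0,0,0,0],[0.4,-1,0,0,0,0,0]]'
python3 -m crank '[[0,-0.7,0.8,0,0,0,0],[0,0,1,0,0,0,0],[0,0,1,0,0,0,0],[0,0,1,0,0,0,0],[0,0,1,0,0,0,0],[0,0,0.8,0,0,0,0],[0,0,0,0,0,0,0]]'
python3 - <<'E'
from h import *
shot('scene','s1.png');print(inch(st()[1]))
E
```

```text
time: 3.9
position: [0.4957, -0.3697, 0.2312]
tcp_rot: [0.0, 0.946, -0.325, -0.0]
wrist_force: [0.4, 0.5, -0.5]
width: -0.0001
grip_force: 0.0
time: 4.78
position: [0.5038, -0.3548, 0.0882]
tcp_rot: [-0.001, 0.946, -0.325, -0.003]
wrist_force: [-0.5, 0.8, -0.8]
width: 0.0002
grip_force: 0.0
[0.00070136 0.07386011 0.0900752 ]
```

View pics/s1.png

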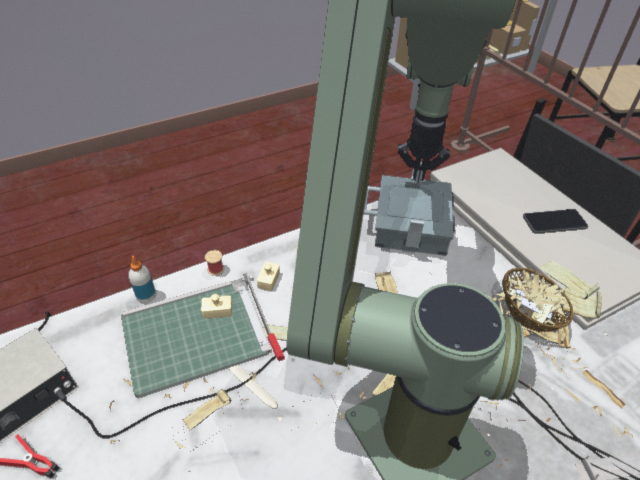

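The fingers (420,175) stand inside the far tab, above the lid, with the near tab at (415,232). Next I push outward along tool +x, then come back up and over to the other side.

```bash

python3 -m crank '[[0.5,0,0,0,0,0,0],[0.4,0,0,0,0,0,0],[0.4,0,0,0,0,0,0],[0.4,0,0,0,0,0,0],[0.4,0,0,0,0,0,0],[0,0,0,0,0,0,0]]'
python3 -m crank '[[0.3,0,0,0,0,0,0],[0.3,0,0,0,0,0,0],[0,0,0,0,0,0,0]]'
python3 -m crank '[[-0.5,0,-0.5,0,0,0,0],[-1,0,-0.5,0,0,0,0],[-1,0,-0.5,0,0,0,0],[-1,0,-0.5,0,0,0,0],[-1,0,0,0,0,0,0],[-1,0,0,0,0,0,0],[-1,0,0,0,0,0,0],[-1,0,0,0,0,0,0],[-1,0,0,0,0,0,0],[0,0,0,0,0,0,0]]'
python3 - <<'E'
from h import *
p,d=shot('top','t1.png');W=world('top',d)
t=(W[...,2]>.09)&(W[...,2]<.125)&(np.hypot(W[...,0]-.534,W[...,1]+.375)<.03);print('left tab px',t.sum())
cv2.imwrite('pics/t1c.png',cv2.resize(p[140:320,330:510,::-1],(540,540)))
print(inch(st()[1]));go(ch(0,-.075,.09))
E
```

```text
time: 5.58
position: [0.5478, -0.3893, 0.0913]
tcp_rot: [0.0, 0.946, -0.325, 0.0]
wrist_force: [-0.4, 0.1, 1.1]
width: -0.0001
grip_force: 0.0
time: 5.95
position: [0.5594, -0.3984, 0.0914]
tcp_rot: [0.0, 0.946, -0.325, 0.0]
wrist_force: [0.1, 0.7, 1.0]
width: 0.0002
grip_force: 0.0
time: 7.2
position: [0.3903, -0.2661, 0.1411]
tcp_rot: [-0.0, 0.946, -0.325, -0.0]
wrist_force: [-0.2, -0.5, -0.6]
width: -0.0001
grip_force: 0.0
left tab px 0
[ 0.00026729 -0.07020606  0.14154349]
p [ 0.3914 -0.2672  0.1415] closing yaw -128.0 z [ 0.001 -0.001 -1.   ]
shift units [-0.19 -0.01  2.06]
```

View pics/t1c.png

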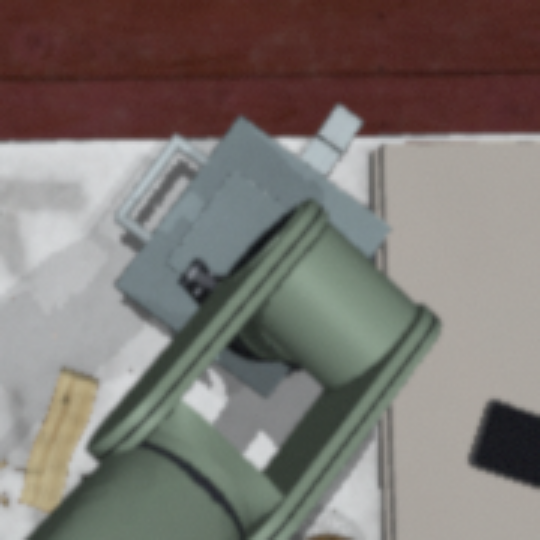

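The left clip lies open at crop (335,135). Next is the right clip.

```bash

python3 -m crank '[[0,0,1,0,0,0,0],[0,0,1,0,0,0,0],[0,0,0,0,0,0,0],[-0.5,0,0,0,0,0,0],[-0.5,0,0,0,0,0,0],[-0.4,0,0,0,0,0,0],[-0.4,0,0,0,0,0,0],[-0.4,0,0,0,0,0,0],[-0.4,0,0,0,0,0,0],[0,0,0,0,0,0,0]]'
python3 -m crank '[[0.5,0,-0.8,0,0,0,40],[0.7,-0.5,-0.8,0,0,0,40],[0.8,-1,-0.8,0,0,0,40],[0.8,-1,0,0,0,0,40],[0.8,-1,0,0,0,0,40],[0.8,-1,0,0,0,0,40],[0.8,-0.5,0,0,0,0,40],[0,0,0,0,0,0,40]]'
python3 - <<'E'
from h import *
p,d=shot('top');W=world('top',d)
t=(W[...,2]>.09)&(W[...,2]<.125)&(np.hypot(W[...,0]-.361,W[...,1]+.241)<.03);print('right tab px top',t.sum())
p,d=shot('scene','s2.png');W=world('scene',d)
t=(W[...,2]>.09)&(W[...,2]<.125)&(np.hypot(W[...,0]-.361,W[...,1]+.241)<.03);print('right tab px',t.sum())
cv2.imwrite('pics/s2c.png',cv2.resize(p[130:280,340:490,::-1],(600,600)))
print(inch(st()[1]));go(ch(-.123,0,.049))
E
```

```text
time: 8.5
position: [0.3394, -0.2266, 0.0911]
tcp_rot: [-0.0, 0.946, -0.325, -0.0]
wrist_force: [-0.2, -0.1, 0.2]
width: 0.0
grip_force: 0.0
time: 9.5
position: [0.5209, -0.2088, 0.1512]
tcp_rot: [0.0, 0.946, -0.325, 0.0]
wrist_force: [-1.1, 0.4, -1.4]
width: 0.0398
grip_force: 0.0
right tab px top 0
right tab px 0
[-0.12428935 -0.00534833  0.15085525]
p [ 0.519  -0.2085  0.1509] closing yaw -127.9 z [-0.001  0.    -1.   ]
shift units [0.22 0.05 4.07]
```

View pics/s2c.png

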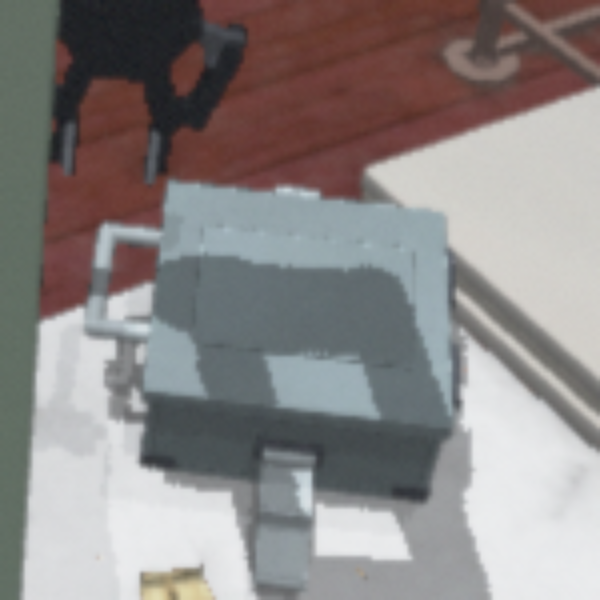

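The right clip lies open at (285,530). I'll refine the handle position from the first top picture.

```bash
python3 - <<'E'
from h import *
W=np.load('topW.npy');d=W[...,:2]-CO;x=d@CX;y=d@CY;z=W[...,2]
m=(abs(y)<.035)&(x<-.1)&(x>-.15)&(z>.045)&(z<.085)
print('bar',m.sum(),x[m].mean(),np.percentile(x[m],[3,97]),z[m].max())
m=(abs(y)<.12)&(x<-.05)&(x>-.15)&(z>.055)&(z<.085)&(x<-.105)
print('handle y',y[m].min(),y[m].max())
m=(abs(x)<.07)&(abs(z-.076)<.006);print('lid y',np.percentile(y[m],[1,99]),np.median(z[m]))
m=(abs(y)<.08)&(abs(z-.076)<.006)&(x>-.105)&(x<.12);print('lid x',np.percentile(x[m],[.5,99.5]))
E
```

```text
bar 103 -0.12444638361480484 [-0.12990905 -0.1187924 ] 0.07733702119599394
handle y -0.05032692978133685 0.050901660836798715
lid y [-0.09821432  0.09896098] 0.07465808798164938
lid x [-0.0972014   0.08476547]
```

```bash

python3 -m crank '[[0.2,0,0,0,0,0,28],[0,0,0,0,0,0,28],[0,0,0.8,0,0,0,28],[0,0,1,0,0,0,28],[0,0,1,0,0,0,28],[0,0,0.7,0,0,0,28],[0,0,0.5,0,0,0,28],[0,0,0,0,0,0,28]]'
python3 -m crank '[[0,0,0,0,0,0,0],[0,0,0,0,0,0,0],[0,0,0,0,0,0,0],[0,0,0,0,0,0,0]]'
python3 - <<'E'
from h import *
print(inch(st()[1]))
q0=0
for q in np.r_[np.arange(0,2.01,.125)]: print(round(q,3),np.round(np.array([.208*(np.cos(q0)-np.cos(q)),-.208*(np.sin(q)-np.sin(q0))])/.025,2));q0=q
E
```

```text
time: 10.6
position: [0.5228, -0.2114, 0.0504]
tcp_rot: [-0.0, 0.946, -0.325, -0.001]
wrist_force: [-0.4, 1.0, 0.0]
width: 0.0284
grip_force: 0.0
time: 11.1
position: [0.5231, -0.2132, 0.0521]
tcp_rot: [0.001, 0.946, -0.325, 0.0]
wrist_force: [-2.8, -4.4, -1.2]
width: 0.0098
grip_force: 58.4
[-0.12316386  0.00081485  0.05214347]
0.0 [ 0. -0.]
0.125 [ 0.06 -1.04]
0.25 [ 0.19 -1.02]
0.375 [ 0.32 -0.99]
0.5 [ 0.44 -0.94]
0.625 [ 0.55 -0.88]
0.75 [ 0.66 -0.8 ]
0.875 [ 0.75 -0.71]
1.0 [ 0.84 -0.62]
1.125 [ 0.91 -0.51]
1.25 [ 0.96 -0.39]
1.375 [ 1.   -0.27]
1.5 [ 1.03 -0.14]
1.625 [ 1.04 -0.01]
1.75 [1.03 0.12]
1.875 [1.01 0.25]
2.0 [0.97 0.37]
```

```bash

python3 -m crank '[[0,0.06,-1,0,0,0,0],[0,0.19,-1,0,0,0,0],[0,0.32,-1,0,0,0,0],[0,0.44,-0.94,0,0,0,0],[0,0.55,-0.9,0,0,0,0],[0,0.66,-0.84,0,0,0,0],[0,0,0,0,0,0,0]]'
python3 -m crank '[[0,0.75,-0.71,0,0,0,0],[0,0.84,-0.62,0,0,0,0],[0,0.9,-0.51,0,0,0,0],[0,0.96,-0.39,0,0,0,0],[0,1,-0.27,0,0,0,0],[0,0,0,0,0,0,0]]'
python3 -m crank '[[0,1,-0.14,0,0,0,0],[0,1,0,0,0,0,0],[0,1,0.12,0,0,0,0],[0,1,0.25,0,0,0,0],[0,0.8,0.37,0,0,0,0],[0,0,0,0,0,0,0]]'
python3 - <<'E'
from h import *
p=st()[1];c=inch(p);print(c,'q',np.arctan2(c[2]+.0153-.063,.085-c[0]))
E
```

```text
time: 11.98
position: [0.4884, -0.2581, 0.1949]
tcp_rot: [0.002, 0.945, -0.326, 0.001]
wrist_force: [-0.6, -4.7, -3.7]
width: 0.0096
grip_force: 59.1
time: 12.72
position: [0.4218, -0.3446, 0.2587]
tcp_rot: [0.001, 0.945, -0.326, 0.003]
wrist_force: [1.8, 1.4, 6.0]
width: 0.0092
grip_force: 59.6
time: 13.48
position: [0.3469, -0.4417, 0.2438]
tcp_rot: [0.004, 0.945, -0.326, 0.002]
wrist_force: [-2.5, -4.2, 8.3]
width: 0.0096
grip_force: 63.6
[0.16547804 0.00161776 0.24381714] q 1.960199130509854
```

```bash

python3 -m crank '[[0,0,0,0,0,0,35],[0,0,0,0,0,0,35],[0,0,-0.5,0,0,0,35],[0,0,-1,0,0,0,35],[0,0,-1,0,0,0,60],[0,0,-0.5,0,0,0,60],[-0.3,-1,0,0,0,0,60],[-0.3,-1,0,0,0,0,60],[-0.3,-1,0,0,0,0,60],[-0.3,-1,0,0,0,0,60],[-0.3,-1,0,0,0,0,60],[-0.3,-1,0,0,0,0,60]]'
python3 -m crank '[[-0.3,-1,0,0,0,1,60],[-0.3,-1,0,0,0,0.3,60],[-0.3,-1,0,0,0,0,60],[-0.3,-1,0,0,0,0,60],[-0.3,-1,0,0,0,0,60],[-0.3,-1,0.5,0,0,0,60],[-0.3,-1,0.5,0,0,0,60],[0,0,0,0,0,0,60]]'
cat >> h.py <<'E'
def weights(n='top'):
    p,d=shot(n);W=world(n,d)
    for r in spotter.regions_of(n,'weight1'):
        m=r['pixels']&(d>0);w=W[m]
        if r['conf']<.3 or len(w)<40: continue
        z0=.0205 if np.median(w[:,1])>.12 else 0
        c=np.median(w,0)[:2];b=np.hypot(W[...,0]-c[0],W[...,1]-c[1])<.045
        # top-of-block points only
        t=b&(abs(W[...,2]-z0-.030)<.006);k=b&(W[...,2]>z0+.042)&(W[...,2]<z0+.06)
        q=W[t][:,:2].astype(np.float32);(cc,s,a)=cv2.minAreaRect(q)
        cl=a if s[0]<s[1] else a+90
        print('weight conf %.2f'%r['conf'],'rect',np.round(cc,4),np.round(s,3),'closing yaw',round(cl,1),'knob',W[k].mean(0).round(4),t.sum())
    return p,d,W
E
python3 - <<'E'
from h import *
p,d,W=weights();cv2.imwrite('pics/t3.png',p[:,:,::-1])
weights('scene')
go([.4967,-.0377,.1])
E
```

```text
time: 14.98
position: [0.404, -0.2902, 0.3154]
tcp_rot: [-0.001, 0.946, -0.325, -0.001]
wrist_force: [-0.5, 0.5, 0.1]
width: 0.0601
grip_force: 0.0
time: 15.98
position: [0.485, -0.1265, 0.2892]
tcp_rot: [-0.0, 0.926, -0.377, -0.002]
wrist_force: [-0.2, 0.6, 0.3]
width: 0.0603
grip_force: 0.0
weight conf 0.68 rect [0.4533 0.0895] [0.049 0.061] closing yaw 44.1 knob [0.4493 0.0838 0.0494] 206
weight conf 0.60 rect [0.4049 0.2186] [0.059 0.035] closing yaw 159.2 knob [0.4051 0.2187 0.0696] 209
weight conf 0.54 rect [ 0.4963 -0.0376] [0.035 0.058] closing yaw 44.5 knob [ 0.4965 -0.0376  0.0485] 174
weight conf 0.86 rect [0.4033 0.2192] [0.058 0.036] closing yaw 157.7 knob [0.4026 0.2191 0.0669] 322
weight conf 0.73 rect [0.4509 0.0938] [0.055 0.071] closing yaw 45.7 knob [0.4455 0.084  0.0468] 284
p [ 0.4856 -0.1293  0.2913] closing yaw -134.5 z [ 0.    -0.001 -1.   ]
shift units [-2.25 -2.93  7.65]
```

View pics/t3.png

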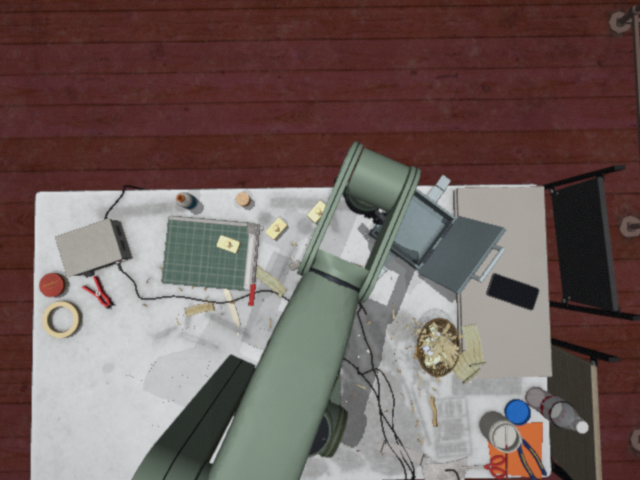

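The lid stands wide open (460,255) and all three weights are still in place. I'm going to the nearest one.

```bash

python3 -m crank '[[-0.75,-0.97,0.8,0,0,0,65],[-0.75,-0.98,1,0,0,0,65],[-0.75,-0.98,1,0,0,0,65],[0,0,1,0,0,0,65],[0,0,1,0,0,0,65],[0,0,1,0,0,0,65],[0,0,1,0,0,0,65],[0,0,0.8,0,0,0,65],[0,0,0,0,0,0,65]]'
python3 - <<'E'
from h import *
go([.4965,-.0376,.006])
E
```

```text
time: 17.3
position: [0.4955, -0.0375, 0.0997]
tcp_rot: [0.0, 0.925, -0.379, -0.002]
wrist_force: [-0.8, 0.2, 0.6]
width: 0.0652
grip_force: 0.0
p [ 0.4955 -0.0375  0.0997] closing yaw -134.5 z [-0.003  0.001 -1.   ]
shift units [ 0.04 -0.03  3.75]
```

```bash

python3 -m crank '[[0,0,1,0,0,0,65],[0,0,1,0,0,0,65],[0,0,1,0,0,0,65],[0,0,0.7,0,0,0,65],[0,0,0,0,0,0,30],[0,0,0,0,0,0,10],[0,0,0,0,0,0,10],[0,0,0,0,0,0,10],[0,0,0,0,0,0,10]]'
python3 -m crank '[[0,0,-0.5,0,0,0,10],[0,0,-1,0,0,0,10],[0,0,-1,0,0,0,10],[0,0,-1,0,0,0,10],[0,0,-1,0,0,0,10],[0,0,-1,0,0,0,10],[0,0,-0.5,0,0,0,10],[0,0,0,0,0,0,10]]'
python3 - <<'E'
from h import *
go(ch(-.042,-.04,.02));print(st()[0]['q'])
E
```

```text
time: 18.42
position: [0.4977, -0.0374, 0.0094]
tcp_rot: [0.0, 0.926, -0.378, 0.001]
wrist_force: [-1.9, -2.3, 5.9]
width: 0.0339
grip_force: 62.3
time: 19.42
position: [0.497, -0.0368, 0.1587]
tcp_rot: [-0.0, 0.926, -0.378, 0.001]
wrist_force: [0.8, -0.4, -6.4]
width: 0.0336
grip_force: 61.0
p [ 0.497  -0.0368  0.1587] closing yaw -134.5 z [ 0.001  0.    -1.   ]
shift units [4.44 7.72 5.54]
[-2.48026169e-01  1.17897364e-01  1.80329320e+00  3.24600368e-04
  1.21923255e+00  2.09847756e+00]
```

```bash

python3 -m crank '[[0,0,0,0,0,-0.7,10],[0,0,0,0,0,-0.6,10],[0,0,0,0,0,0,10]]'
python3 - <<'E'
from h import *
go(ch(.035,0,.017))
E
```

```text
time: 19.8
position: [0.4955, -0.0366, 0.1566]
tcp_rot: [0.0, 0.946, -0.325, -0.002]
wrist_force: [-0.2, 0.3, -6.1]
width: 0.0338
grip_force: 60.8
p [ 0.4955 -0.0366  0.1566] closing yaw -128.0 z [-0.003  0.001 -1.   ]
shift units [ 5.23 11.21  5.58]
```

```bash

python3 -m crank '[[0.2,0.5,0,0,0,0,10],[0.5,1,0,0,0,0,10],[0.5,1,0,0,0,0,10],[0.5,1,0,0,0,0,10],[0.5,1,0,0,0,0,10],[0.5,1,0,0,0,0,10],[0.5,1,0,0,0,0,10],[0.5,1,0,0,0,0,10],[0.5,1,0,0,0,0,10],[0.5,1,0,0,0,0,10],[0.5,1,0,0,0,0,10],[0,0.7,0,0,0,0,10]]'
python3 -m crank '[[0,0,0,0,0,0,10],[0,0,0.8,0,0,0,10],[0,0,1,0,0,0,10],[0,0,1,0,0,0,10],[0,0,1,0,0,0,10]]'
python3 - <<'E'
from h import *
print(inch(st()[1]));go(ch(.035,0,.017))
E
```

```text
time: 21.3
position: [0.4261, -0.3395, 0.158]
tcp_rot: [0.0, 0.945, -0.326, -0.0]
wrist_force: [0.9, 0.1, -6.4]
width: 0.0337
grip_force: 60.9
time: 21.92
position: [0.4272, -0.3364, 0.0625]
tcp_rot: [-0.0, 0.946, -0.325, -0.0]
wrist_force: [0.2, -0.3, -6.1]
width: 0.0339
grip_force: 61.0
[0.03298278 0.00053703 0.06254676]
p [ 0.4272 -0.3364  0.0625] closing yaw -127.9 z [ 0.     0.001 -1.   ]
shift units [-0.02  0.08  1.82]
```

Now I'll set it down, release with a small opening, and go back up towards weight1.

```bash

python3 -m crank '[[0,0.08,0.8,0,0,0,10],[0,0,0.6,0,0,0,10],[0,0,0.4,0,0,0,10],[0,0,0,0,0,0,10]]'
python3 -m crank '[[0,0,0,0,0,0,46],[0,0,0,0,0,0,46],[0,0,-0.6,0,0,0,46],[0,0,-1,0,0,0,46],[0,0,-1,0,0,0,46],[0,0,-1,0,0,0,46],[0,0,-1,0,0,0,46],[0,0,-0.5,0,0,0,65],[0,0,0,0,0,0,65]]'
python3 - <<'E'
from h import *
go([.4495,.084,.15])
p,d,W=weights('top')
pts=(np.hypot(W[...,0]-.4495,W[...,1]-.085)<.06)&(W[...,2]>.02)&(W[...,2]<.06)
cv2.imwrite('pics/t4.png',cv2.resize(p[190:260,210:350,::-1],(800,400),interpolation=cv2.INTER_CUBIC))
E
```

```text
time: 22.42
position: [0.4256, -0.3386, 0.0177]
tcp_rot: [-0.0, 0.946, -0.325, -0.001]
wrist_force: [0.2, -0.6, -5.7]
width: 0.0336
grip_force: 60.8
time: 23.55
position: [0.4269, -0.3407, 0.1482]
tcp_rot: [0.001, 0.946, -0.325, 0.002]
wrist_force: [-0.5, 0.6, -0.4]
width: 0.0651
grip_force: 0.0
p [ 0.4269 -0.3407  0.1482] closing yaw -128.0 z [ 0.003 -0.004 -1.   ]
shift units [ -9.74 -13.95  -0.14]
weight conf 0.80 rect [0.4049 0.2188] [0.06  0.035] closing yaw 159.7 knob [0.4046 0.2185 0.0689] 213
weight conf 0.63 rect [0.4541 0.0902] [0.051 0.061] closing yaw 44.2 knob [0.4493 0.0835 0.0491] 218
weight conf 0.46 rect [ 0.4283 -0.3294] [0.021 0.052] closing yaw 53.3 knob [ 0.4308 -0.3352  0.0532] 97
```

View pics/t4.png

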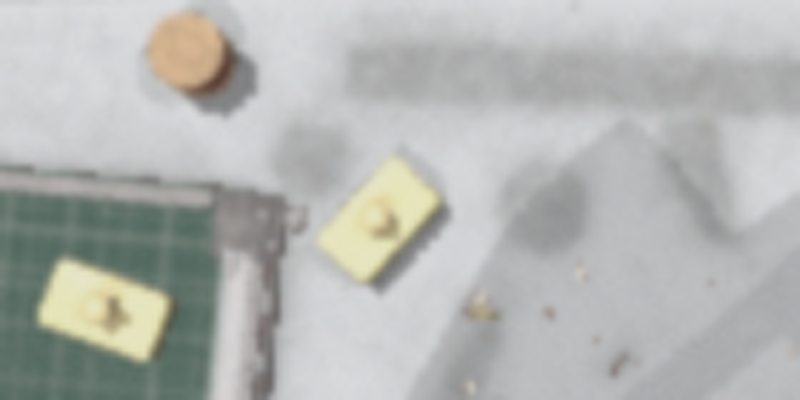

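Weight1 sits at crop (380,220), about (0.4493,0.0835), with closing yaw about -134.5°. The trimmer knuckle at (297,215) is clear of the fingers.

```bash

python3 -m crank '[[-0.7,-1,0,0,0,0.6,55],[-0.7,-1,0,0,0,0.7,55],[-0.6,-1,0,0,0,0,55],[-0.6,-1,0,0,0,0,55],[-0.6,-1,0,0,0,0,55],[-0.6,-1,0,0,0,0,55],[-0.6,-1,0,0,0,0,55],[-0.6,-1,0,0,0,0,55],[-0.6,-1,0,0,0,0,55],[-0.6,-1,0,0,0,0,55],[-0.6,-1,0,0,0,0,55],[0,0,0,0,0,0,55]]'
python3 - <<'E'
from h import *
go([.4493,.0835,.006])
E
```

```text
time: 25.15
position: [0.491, -0.0217, 0.1444]
tcp_rot: [0.0, 0.926, -0.377, -0.001]
wrist_force: [-0.0, -0.5, -0.2]
width: 0.0546
grip_force: 0.0
p [ 0.491  -0.0217  0.1444] closing yaw -134.3 z [-0.003  0.001 -1.   ]
shift units [-4.12 -1.86  5.54]
```

```bash

python3 -m crank '[[-0.9,-0.4,0,0,0,0,55],[-0.9,-0.4,0,0,0,0,55],[-0.9,-0.4,0,0,0,0,55],[-0.9,-0.4,0,0,0,0,55],[-0.5,-0.26,0,0,0,0,55],[0,0,1,0,0,0,55],[0,0,1,0,0,0,55],[0,0,0.5,0,0,0,55],[0,0,0,0,0,0,55]]'
python3 - <<'E'
from h import *
weights('top')
go([.4493,.0835,.006])
E
```

```text
time: 26.28
position: [0.4504, 0.0813, 0.0823]
tcp_rot: [0.001, 0.926, -0.378, -0.001]
wrist_force: [-0.6, 0.2, 0.7]
width: 0.0551
grip_force: 0.0
weight conf 0.70 rect [ 0.4275 -0.3378] [0.036 0.061] closing yaw 53.2 knob [ 0.4271 -0.3369  0.0548] 198
p [0.4519 0.0814 0.0838] closing yaw -134.5 z [ 0.001 -0.    -1.   ]
shift units [-0.14  0.02  3.11]
```

```bash

python3 -m crank '[[-0.1,0,1,0,0,0,55],[0,0,1,0,0,0,55],[0,0,0.7,0,0,0,55],[0,0,0.4,0,0,0,55],[0,0,0,0,0,0,30],[0,0,0,0,0,0,10],[0,0,0,0,0,0,10],[0,0,0,0,0,0,10],[0,0,0,0,0,0,10]]'
python3 -m crank '[[0,0,-0.5,0,0,0,10],[0,0,-1,0,0,0,10],[0,0,-1,0,0,0,10],[0,0,-1,0,0,0,10],[0,0,-1,0,0,-0.7,10],[0,0,-1,0,0,-0.6,10],[0,0,-0.5,0,0,0,10],[0,0,0,0,0,0,10]]'
python3 - <<'E'
from h import *
go(ch(-.038,.041,.018))
E
```

```text
time: 27.5
position: [0.4501, 0.0834, 0.0064]
tcp_rot: [-0.0, 0.926, -0.378, 0.001]
wrist_force: [0.9, -0.7, 2.6]
width: 0.0337
grip_force: 61.7
time: 28.5
position: [0.4497, 0.0835, 0.1563]
tcp_rot: [-0.0, 0.946, -0.326, 0.001]
wrist_force: [-0.4, 0.3, -5.0]
width: 0.0339
grip_force: 61.0
p [0.4497 0.0835 0.1563] closing yaw -128.0 z [ 0.001  0.    -1.   ]
shift units [11.23 10.95  5.53]
```

```bash

python3 -m crank '[[0.5,0.5,0,0,0,0,10],[1,1,0,0,0,0,10],[1,1,0,0,0,0,10],[1,1,0,0,0,0,10],[1,1,0,0,0,0,10],[1,1,0,0,0,0,10],[1,1,0,0,0,0,10],[1,1,0,0,0,0,10],[1,1,0,0,0,0,10],[1,1,0,0,0,0,10],[1,1,0,0,0,0,10],[0.7,0.6,0,0,0,0,10]]'
python3 -m crank '[[0,0,0,0,0,0,10],[0,0,0,0,0,0,10]]'
python3 - <<'E'
from h import *
print(inch(st()[1]));go(ch(-.034,.041,.015))
E
```

```text
time: 30.0
position: [0.4984, -0.3085, 0.1535]
tcp_rot: [-0.001, 0.945, -0.326, -0.002]
wrist_force: [-0.5, 0.7, -4.4]
width: 0.034
grip_force: 60.8
time: 30.25
position: [0.4985, -0.3063, 0.154]
tcp_rot: [-0.001, 0.946, -0.325, -0.002]
wrist_force: [-0.1, 1.3, -5.0]
width: 0.0334
grip_force: 60.8
[-0.03448772  0.0384239   0.15396652]
p [ 0.4985 -0.3063  0.154 ] closing yaw -128.0 z [-0.003  0.003 -1.   ]
shift units [0.13 0.02 5.56]
```

```bash

python3 -m crank '[[0.1,0,0.8,0,0,0,10],[0,0,1,0,0,0,10],[0,0,1,0,0,0,10],[0,0,1,0,0,0,10],[0,0,0.8,0,0,0,10],[0,0,0.5,0,0,0,10],[0,0,0.4,0,0,0,10],[0,0,0,0,0,0,10]]'
python3 -m crank '[[0,0,0,0,0,0,44],[0,0,0,0,0,0,44],[0,0,-0.6,0,0,0,44],[0,0,-1,0,0,0,44],[0,0,-1,0,0,0,44],[0,0,-1,0,0,0,44],[0,0,-1,0,0,0,44],[0,0,-1,0,0,0,60],[0,0,0,0,0,0,60]]'
python3 - <<'E'
from h import *
go([.4048,.2187,.2]);print(st()[0]['q']);weights('top')
E
```

```text
time: 31.25
position: [0.5012, -0.3089, 0.0177]
tcp_rot: [-0.0, 0.946, -0.325, -0.001]
wrist_force: [0.2, -0.3, -4.8]
width: 0.034
grip_force: 60.8
time: 32.38
position: [0.5036, -0.3108, 0.1626]
tcp_rot: [0.001, 0.946, -0.325, 0.004]
wrist_force: [0.2, 0.0, -0.1]
width: 0.0597
grip_force: 0.0
p [ 0.5036 -0.3108  0.1626] closing yaw -128.0 z [ 0.006 -0.005 -1.   ]
shift units [-16.13 -14.27  -1.63]
[-6.99193063e-01  2.99068169e-01  1.57469966e+00  2.71653443e-05
  1.25946037e+00  1.53399019e+00]
weight conf 0.64 rect [0.405  0.2191] [0.061 0.035] closing yaw 159.2 knob [0.405  0.219  0.0689] 211
```

```bash

python3 -m crank '[[0,0,-1,0,0,-1,60],[0,0,-0.6,0,0,-1,60],[0,0,0,0,0,-1,60],[0,0,0,0,0,-1,60],[0,0,0,0,0,-1,60],[0,0,0,0,0,-1,60],[0,0,0,0,0,-1,60],[0,0,0,0,0,-1,60],[0,0,0,0,0,-1,60],[0,0,0,0,0,-1,60],[0,0,0,0,0,-1,60],[0,0,0,0,0,-1,60]]'
python3 -m crank '[[0,0,0,0,0,-1,60],[0,0,0,0,0,-1,60],[0,0,0,0,0,-1,60],[0,0,0,0,0,-1,60],[0,0,0,0,0,-1,60],[0,0,0,0,0,-1,60],[0,0,0,0,0,-1,60],[0,0,0,0,0,-1,60],[0,0,0,0,0,-1,60],[0,0,0,0,0,-0.5,60],[0,0,0,0,0,0,60]]'
python3 - <<'E'
from h import *
go([.4048,.2187,.2]);print(st()[2].round(3),st()[0]['q'].round(2))
E
```

```text
time: 33.98
position: [0.5006, -0.3084, 0.1963]
tcp_rot: [-0.001, 0.981, 0.193, -0.001]
wrist_force: [0.3, 0.2, 0.3]
width: 0.0603
grip_force: 0.0
time: 35.35
position: [0.5008, -0.3085, 0.1966]
tcp_rot: [-0.001, 0.822, 0.57, -0.0]
wrist_force: [-1.1, -0.1, -0.6]
width: 0.0602
grip_force: 0.0
p [ 0.5008 -0.3085  0.1966] closing yaw -20.5 z [-0.002  0.002 -1.   ]
shift units [ 18.41 -10.98  -0.09]
[[ 0.35   0.937 -0.002]
 [ 0.937 -0.35   0.002]
 [ 0.001 -0.003 -1.   ]] [-0.7   0.27  1.54 -0.    1.34 -0.34]
```

```bash

python3 -m crank '[[0.6,-0.3,0,0,0,0,60],[1,-0.6,0,0,0,0,60],[1,-0.6,0,0,0,0,60],[1,-0.6,0,0,0,0,60],[1,-0.6,0,0,0,0,60],[1,-0.6,0,0,0,0,60],[1,-0.6,0,0,0,0,60],[1,-0.6,0,0,0,0,60],[1,-0.6,0,0,0,0,60],[1,-0.6,0,0,0,0,60],[1,-0.6,0,0,0,0,60],[1,-0.6,0,0,0,0,60]]'
python3 -m crank '[[1,-0.6,0,0,0,0,60],[1,-0.6,0,0,0,0,60],[1,-0.6,0,0,0,0,60],[1,-0.6,0,0,0,0,60],[0,0,0,0,0,0,60],[0,0,0,0,0,0,60]]'
python3 - <<'E'
from h import *
p,d,W=weights('top');weights('scene')
cv2.imwrite('pics/t5.png',p[:,:,::-1])
go([.4048,.2187,.0265])
E
```

```text
time: 36.85
position: [0.44, 0.0246, 0.198]
tcp_rot: [-0.0, 0.821, 0.57, -0.0]
wrist_force: [0.7, -0.7, 0.4]
width: 0.0599
grip_force: 0.0
time: 37.6
position: [0.4194, 0.1375, 0.1981]
tcp_rot: [0.0, 0.821, 0.571, -0.0]
wrist_force: [0.1, -0.3, 0.5]
width: 0.0598
grip_force: 0.0
weight conf 0.87 rect [ 0.4268 -0.3382] [0.036 0.061] closing yaw 52.8 knob [ 0.4274 -0.337   0.0543] 195
weight conf 0.72 rect [ 0.502  -0.3081] [0.035 0.06 ] closing yaw 53.5 knob [ 0.503  -0.3057  0.054 ] 189
weight conf 0.63 rect [0.5287 0.323 ] [0.013 0.038] closing yaw 78.6 knob [0.5286 0.3295 0.0746] 16
weight conf 0.94 rect [0.4029 0.2194] [0.059 0.038] closing yaw 158.4 knob [0.4019 0.2192 0.0672] 338
p [0.4201 0.1369 0.1983] closing yaw -20.5 z [-0. -0. -1.]
shift units [ 2.85 -1.72  6.87]
```

View pics/t5.png

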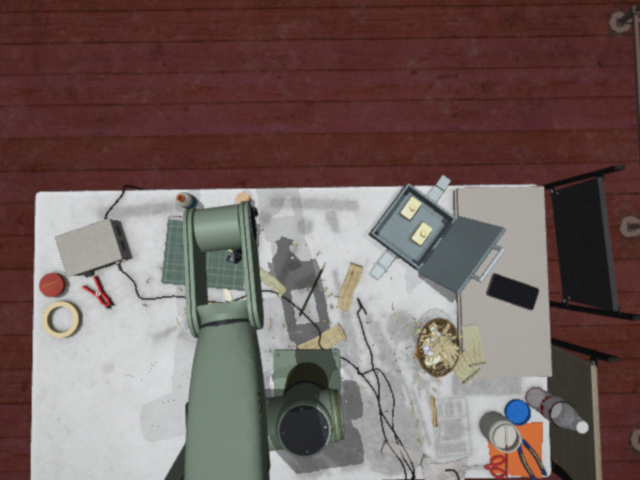

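Two weights are in the chest at (411,208) and (422,233), and the bench between is clear. I'll pick up the trimmer weight.

```bash

python3 -m crank '[[0.9,-0.6,0,0,0,0,60],[1,-0.6,0,0,0,0,60],[0.95,-0.52,1,0,0,0,60],[0,0,1,0,0,0,60],[0,0,1,0,0,0,60],[0,0,1,0,0,0,60],[0,0,0,0,0,0,60]]'
python3 - <<'E'
from h import *
go([.4046,.2188,.0265])
E
```

```text
time: 38.67
position: [0.4028, 0.2182, 0.0964]
tcp_rot: [-0.001, 0.822, 0.57, -0.003]
wrist_force: [-0.1, -0.1, -0.0]
width: 0.0598
grip_force: 0.0
p [0.4028 0.2182 0.0964] closing yaw -20.5 z [-0.005 -0.002 -1.   ]
shift units [0.06 0.07 2.79]
```

```bash

python3 -m crank '[[0,0,0.9,0,0,0,60],[0,0,0.9,0,0,0,60],[0,0,0.6,0,0,0,60],[0,0,0.4,0,0,0,60],[0,0,0,0,0,0,30],[0,0,0,0,0,0,10],[0,0,0,0,0,0,10],[0,0,0,0,0,0,10],[0,0,0,0,0,0,10]]'
python3 -m crank '[[0,0,-0.5,0,0,0,10],[0,0,-1,0,0,0,10],[0,0,-1,0,0,0,10],[0,0,-1,0,0,0,10],[0,0,-1,0,0,1,10],[0,0,-1,0,0,1,10],[0,0,0,0,0,1,10],[0,0,0,0,0,0.45,10],[0,0,0,0,0,0,10]]'
python3 - <<'E'
from h import *
go(ch(-.042,-.040,.0165))
E
```

```text
time: 39.8
position: [0.4052, 0.2195, 0.0289]
tcp_rot: [0.0, 0.821, 0.57, 0.001]
wrist_force: [1.0, -0.6, 2.5]
width: 0.0337
grip_force: 61.9
time: 40.92
position: [0.4034, 0.219, 0.1652]
tcp_rot: [-0.0, 0.898, 0.441, -0.001]
wrist_force: [0.6, 0.4, -4.5]
width: 0.0341
grip_force: 61.1
p [0.4034 0.219  0.1652] closing yaw -37.7 z [-0.002 -0.001 -1.   ]
shift units [-13.99  12.72   5.96]
```

```bash

python3 -m crank '[[-0.5,0.5,0,0,0,0,10],[-1,0.9,0,0,0,0,10],[-1,0.9,0,0,0,0,10],[-1,0.9,0,0,0,0,10],[-1,0.9,0,0,0,0,10],[-1,0.9,0,0,0,0,10],[-1,0.9,0,0,0,0,10],[-1,0.9,0,0,0,0,10],[-1,0.9,0,0,0,0,10],[-1,0.9,0,0,0,0,10],[-1,0.9,0,0,0,0,10],[-1,0.9,0,0,0,0,10]]'
python3 -m crank '[[-1,0.9,0,0,0,0,10],[-1,0.9,0,0,0,0,10],[-0.5,0.5,0,0,0,0,10],[0,0,0,0,0,0,10],[0,0,0,0,0,0,10]]'
python3 - <<'E'
from h import *
go(ch(-.042,-.040,.0165))
E
```

```text
time: 42.42
position: [0.4338, -0.1678, 0.1653]
tcp_rot: [-0.001, 0.898, 0.441, -0.0]
wrist_force: [1.3, -0.7, -5.2]
width: 0.0338
grip_force: 61.1
time: 43.05
position: [0.4413, -0.2504, 0.1653]
tcp_rot: [-0.001, 0.898, 0.441, -0.0]
wrist_force: [-0.1, 0.0, -6.0]
width: 0.0339
grip_force: 61.2
p [ 0.4413 -0.2504  0.1653] closing yaw -37.7 z [-0.001  0.002 -1.   ]
shift units [-0.07  0.05  5.95]
```

```bash

python3 -m crank '[[0,0,0.8,0,0,0,10],[-0.07,0.05,1,0,0,0,10],[0,0,1,0,0,0,10],[0,0,1,0,0,0,10],[0,0,0.8,0,0,0,10],[0,0,0.8,0,0,0,10],[0,0,0.5,0,0,0,10],[0,0,0,0,0,0,10]]'
python3 -m crank '[[0,0,0,0,0,0,44],[0,0,0,0,0,0,44],[0,0,-0.6,0,0,0,44],[0,0,-1,0,0,0,44],[0,0,-1,0,0,0,44],[0,0,-1,0,0,0,44],[0,0,-1,0,0,0,44],[0,0,-1,0,0,0,35],[0,0,-1,0,0,0,35],[0,0,-1,0,0,0,35],[0,0,-1,0,0,0,35],[0,0,0,0,0,0,35]]'
python3 - <<'E'
from h import *
print(inch(st()[1]),st()[0]['q'].round(2))
E
```

```text
time: 44.05
position: [0.441, -0.2526, 0.0174]
tcp_rot: [-0.001, 0.897, 0.441, -0.001]
wrist_force: [-0.9, -0.6, -5.2]
width: 0.034
grip_force: 61.0
time: 45.55
position: [0.4432, -0.2553, 0.2373]
tcp_rot: [0.004, 0.898, 0.441, 0.002]
wrist_force: [0.0, 0.0, -0.9]
width: 0.0348
grip_force: 0.0
[-0.04093819 -0.03654541  0.23725741] [-0.69  0.06  1.69 -0.    1.38 -0.03]
```

All placed. I'm rotating back to close along chest x for the handle.

```bash

python3 -m crank '[[0,0,-1,0,0,1,35],[0,0,-1,0,0,1,35],[0,0,-0.9,0,0,1,35],[0,0,0,0,0,1,35],[0,0,0,0,0,1,35],[0,0,0,0,0,1,35],[0,0,0,0,0,1,35],[0,0,0,0,0,1,35],[0,0,0,0,0,1,35],[0,0,0,0,0,1,35],[0,0,0,0,0,1,35],[0,0,0,0,0,1,35]]'
python3 -m crank '[[0,0,0,0,0,1,35],[0,0,0,0,0,1,35],[0,0,0,0,0,1,35],[0,0,0,0,0,1,35],[0,0,0,0,0,1,35],[0,0,0,0,0,1,35],[0,0,0,0,0,0,35]]'
python3 - <<'E'
from h import *
go(ch(.170,0,.310))
p,d,W=weights('top')
c=W[...,:2]-CO;x=c@CX;y=c@CY;z=W[...,2]
m=(abs(y)<.04)&(x>.1)&(x<.22)&(z>.2)&(z<.28)
print('high pts',m.sum(),x[m].max() if m.any() else '',z[m].max() if m.any() else'')
mm=m&(x>np.percentile(x[m],85)) if m.any() else m
print(x[mm].mean(),z[mm].mean())
cv2.imwrite('pics/t6.png',cv2.resize(p[140:320,330:570,::-1],(720,540)))
E
```

```text
time: 47.05
position: [0.4411, -0.2535, 0.3048]
tcp_rot: [-0.0, 0.998, -0.069, -0.001]
wrist_force: [0.4, -0.5, 0.4]
width: 0.0352
grip_force: 0.0
time: 47.92
position: [0.4412, -0.2536, 0.305]
tcp_rot: [-0.0, 0.947, -0.323, -0.001]
wrist_force: [-0.3, -0.0, 0.3]
width: 0.0351
grip_force: 0.0
p [ 0.4412 -0.2536  0.305 ] closing yaw -127.6 z [-0.001  0.001 -1.   ]
shift units [ 1.54  8.44 -0.2 ]
weight conf 0.68 rect [ 0.4162 -0.3299] [0.036 0.034] closing yaw 143.8 knob [ 0.4222 -0.3357  0.0533] 102
weight conf 0.68 rect [ 0.4577 -0.2366] [0.043 0.058] closing yaw 52.6 knob [ 0.4653 -0.2267  0.0552] 107
weight conf 0.65 rect [ 0.5383 -0.3007] [0.047 0.038] closing yaw 143.4 knob [ 0.5454 -0.2998  0.054 ] 85
high pts 440 0.1808686013438243 0.26048603010099075
0.17705532133148785 0.2551142714992437
```

View pics/t6.png

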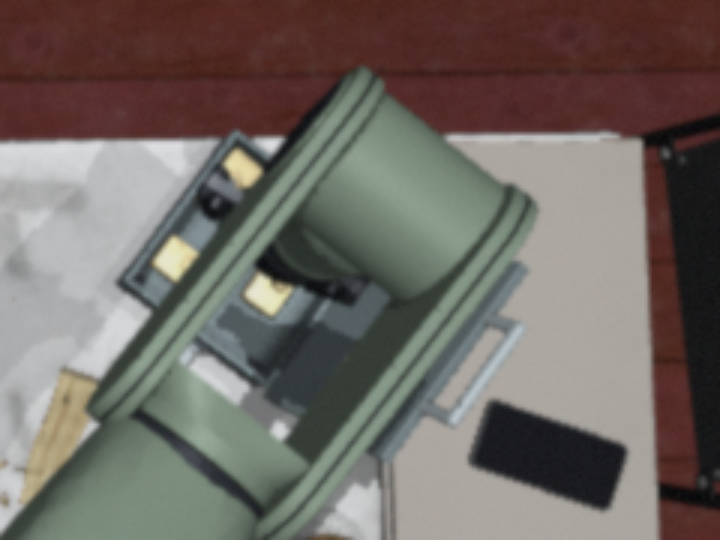

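All three weights are inside, at (240,165), (177,258) and (268,290). The handle is at (490,370). I'll go above it.

```bash

python3 -m crank '[[0.15,0.6,-0.2,0,0,0,35],[0.2,1,0,0,0,0,35],[0.2,1,0,0,0,0,35],[0.2,1,0,0,0,0,35],[0.2,1,0,0,0,0,35],[0.2,1,0,0,0,0,35],[0.2,1,0,0,0,0,35],[0.2,1,0,0,0,0,35],[0,1,0,0,0,0,35],[0,0,0,0,0,0,35],[0,0,0,0,0,0,35]]'
python3 - <<'E'
from h import *
go(ch(.173,0,.237))
E
```

```text
time: 49.4
position: [0.3407, -0.4477, 0.3109]
tcp_rot: [-0.0, 0.946, -0.323, 0.0]
wrist_force: [-0.1, 0.1, 0.4]
width: 0.0349
grip_force: 0.0
p [ 0.3407 -0.4477  0.3109] closing yaw -127.7 z [ 0.  0. -1.]
shift units [-0.02 -0.04  2.96]
```

```bash

python3 -m crank '[[0,0,0.8,0,0,0,35],[0,0,0.8,0,0,0,35],[0,0,0.8,0,0,0,35],[0,0,0.5,0,0,0,35],[0,0,0,0,0,0,0],[0,0,0,0,0,0,0],[0,0,0,0,0,0,0],[0,0,0,0,0,0,0]]'
python3 - <<'E'
from h import *
c=inch(st()[1]);print(c,'q',np.arctan2(c[2]+.0153-.063,.085-c[0]))
E
```

```text
time: 50.4
position: [0.3404, -0.4478, 0.2384]
tcp_rot: [0.0, 0.946, -0.323, -0.0]
wrist_force: [-3.1, 0.5, -3.0]
width: 0.0095
grip_force: 58.5
[1.74234204e-01 1.97455643e-04 2.38436151e-01] q 2.0083874303300533
```

```bash

python3 -m crank '[[0,-0.6,-0.25,0,0,0,0],[0,-0.97,-0.3,0,0,0,0],[0,-1,-0.18,0,0,0,0],[0,-1,-0.05,0,0,0,0],[0,-1,0.05,0,0,0,0],[0,-1,0.16,0,0,0,0],[0,-1,0.27,0,0,0,0],[0,0,0,0,0,0,0]]'
python3 - <<'E'
from h import *
c=inch(st()[1]);print(c,'q',np.arctan2(c[2]+.0153-.063,.085-c[0]),np.hypot(c[2]+.0153-.063,.085-c[0]))
E
```

```text
time: 51.4
position: [0.4421, -0.3165, 0.247]
tcp_rot: [-0.0, 0.947, -0.322, 0.0]
wrist_force: [-4.7, 3.0, 5.1]
width: 0.0099
grip_force: 60.1
[8.11151379e-03 1.29165460e-04 2.47009838e-01] q 1.2026138694834942 0.2136264282975565
```

```bash

python3 -m crank '[[0,-0.9,0.5,0,0,0,0],[0,-0.87,0.6,0,0,0,0],[0,-0.8,0.66,0,0,0,0],[0,-0.7,0.75,0,0,0,0],[0,-0.61,0.83,0,0,0,0],[0,-0.5,0.9,0,0,0,0],[0,0,0,0,0,0,0]]'
python3 -m crank '[[0,-0.39,0.95,0,0,0,0],[0,-0.27,1,0,0,0,0],[0,-0.12,0.8,0,0,0,0],[0,0,0.6,0,0,0,0],[0,0,0,0,0,0,0]]'
python3 - <<'E'
from h import *
c=inch(st()[1]);print(c,'q',np.arctan2(c[2]+.0153-.063,.085-c[0])-.02,np.hypot(c[2]+.0153-.063,.085-c[0]))
E
```

```text
time: 52.28
position: [0.5096, -0.2288, 0.1395]
tcp_rot: [-0.003, 0.946, -0.323, 0.0]
wrist_force: [-0.2, 6.8, 4.9]
width: 0.0093
grip_force: 66.6
time: 52.9
position: [0.5221, -0.2126, 0.0554]
tcp_rot: [-0.004, 0.946, -0.324, 0.001]
wrist_force: [4.0, 9.6, -0.6]
width: 0.0095
grip_force: 70.8
[-0.1229559  -0.0003777   0.05536978] q 0.01686505021239679 0.20809728523902063
```

```bash

python3 -m crank '[[0,0,0.15,0,0,0,0],[0,0,0.1,0,0,0,0],[0,0,0,0,0,0,0]]'
python3 -m crank '[[0,0,0,0,0,0,28],[0,0,0,0,0,0,28],[0,0,0,0,0,0,28],[0,0,-0.6,0,0,0,28],[0,0,-1,0,0,0,28],[0,0,-1,0,0,0,28],[0,-0.5,-1,0,0,0,28],[-1,-1,-1,0,0,0,28],[-1,-1,-1,0,0,0,28],[-1,-1,0,0,0,0,28],[-1,-1,0,0,0,0,28],[-1,-1,0,0,0,0,28]]'
python3 -m crank '[[-1,-1,0,0,0,0,28],[-1,-1,0,0,0,0,28],[-1,-1,0,0,0,0,28],[-1,-1,0,0,0,0,28],[-1,-1,0,0,0,0,28],[0,0,0,0,0,0,28]]'
python3 - <<'E'
from h import *
p,d=shot('top','t7.png');W=world('top',d)
c=W[...,:2]-CO;x=c@CX;y=c@CY;z=W[...,2]
for a,b in((-.08,-.05),(.04,.07)):
    m=(x>a)&(x<b)&(abs(y)<.08);print('lid z',np.median(z[m]))
m=(abs(y)<.035)&(x<-.115)&(x>-.135)&(z>.045);print('bar z',np.median(z[m]),m.sum())
for s in(1,-1):
    m=(abs(x)<.012)&(s*y>.11)&(s*y<.2);print('clip',s,z[m].max(),(z[m]>.08).sum())
cv2.imwrite('pics/t7.png',cv2.resize(p[150:290,200:480,::-1],(800,400)))
E
```

```text
time: 53.28
position: [0.5221, -0.2125, 0.0507]
tcp_rot: [-0.004, 0.946, -0.324, 0.001]
wrist_force: [2.0, 11.2, 3.7]
width: 0.0101
grip_force: 71.3
time: 54.78
position: [0.5055, -0.0296, 0.1912]
tcp_rot: [-0.0, 0.946, -0.323, 0.001]
wrist_force: [0.5, 0.7, 0.4]
width: 0.0275
grip_force: 0.0
time: 55.52
position: [0.4828, 0.1467, 0.1909]
tcp_rot: [-0.001, 0.947, -0.322, 0.001]
wrist_force: [0.3, 0.2, -0.3]
width: 0.0279
grip_force: 0.0
lid z 0.07395651291497883
lid z 0.07458701921673959
bar z 0.07166369604981238 104
clip 1 0.03823766358666276 0
clip -1 0.03775461864409006 0
```

View pics/t7.png

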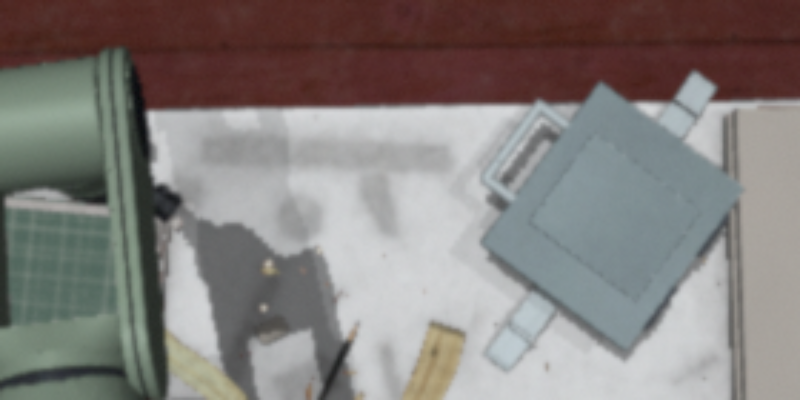

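The lid is shut flat, both clips lie off, at (690,100) and (520,330), and the bench between the chest and the trimmer is clear. I'm handing the job in.

```bash
python3 -c "
from bench import manip
print(manip.job_done())"
```

```text
the job is handed in; nothing more can be done
None
```

I handed the job in at about 56 s: the three brass weights that were out are inside the chest, the lid is fully shut, both clips are off, and I moved nothing else on the bench.

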